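# Tip the line-up tray so the glazed tiles slide into a row

### The job

Get the green glazed tiles ready for checking: raise the handle of the tray they lie on, so that it tips and all three tiles slide down into one straight row, square and flat against its metal fence. Then lower that tray until it is level again and let go of it. Do not touch the tiles themselves; the neighbouring tray with the round terracotta pieces is not wanted.

Things in the scene. Friction and masses are not known exactly. Their poses are not given: they have to be found in the camera images.
- tray_handle (a point): Centre of the steel bar handle of the tray with the green tiles, 54 mm above the table. Bar 12 mm thick, along y; middle 80 mm free, 46 mm clear of the tray wall. x points to the fence, z up; axes tip with the tray. Hinge line parallel to y at x +222, z -40 mm: raising the handle tips the tray to the fence, stop at 46 deg. Damped: let go, it sinks slowly to level. Tray about 0.5 kg.
- tile_1: Square stoneware tile, green glaze with a small pale square on its face, 36 x 36 x 8 mm, about 28 g, lying flat and askew on the white tray floor, 30 mm below the handle bar's centre (along the handle's z). Origin: centre of its underside; x and y parallel to its sides, z up. The like tray beside it, with round terracotta pieces, is a bystander.
- tile_2: Second tile, same as tile_1. The metal fence crosses the far end of the 172 x 182 mm tray and rises 16 mm above the floor (other walls 10 mm); its inner face is at +212 mm along the handle's x, so a tile flat against it has its centre at +194 mm.
- tile_3: Third tile, same as tile_1. Each tile lies in its own lane across the tray, so they do not block one another. They begin to slide at a tray tilt of about 11 to 17 degrees; tipped about 30 degrees for a second or two, they all reach the fence and square up on it.
There are look-alikes about, which are no part of the job. What is shaped like the tile_3 but purple is not meant.

How it is judged:
By the outcome, as a careful person would: the job done as asked, in the order asked, and still so for the second after the job is handed in, with the robot touching nothing.
It also fails if it takes over 38 s, if anything falls off the work surface, if the arm or the gripper's body presses on something with over 40 N, if the wrist force passes 120 N, or if a joint passes its speed limit or range.

### The arm

A 6-joint arm with a two-finger parallel gripper is mounted at the origin on the work surface. World frame = base frame: x ahead of the robot, y to its left, z up, the work surface at z = 0. Lengths are in m, angles in degrees, forces in N, time in s.
With the tool pointing down it reaches from about 0.25 to 0.775 m from the base axis. Payload 8.9 kg.
Tool frame: the origin (TCP) lies between the finger pads; the fingertips stand 17 mm ahead of it and the grasp point (between the pads) lies 2 mm behind it; z points along the fingers, y is the direction in which the jaws open and shut (so a half turn about z gives the same grasp; the last joint's range is limited). The gripper opens to 85 mm and grips with 20 to 120 N. Pads are 22 mm wide; open, the fingers measure 114 mm over their backs; the gripper's body (76 mm by 85 mm) begins 54 mm behind the grasp point. The pads swing forward as they close: fully open they stand 13 mm farther back than shut.
Start: joints at [-76.851, 16.656, -8.789, 64.555, 0, 82.019], TCP at [0.189, -0.49, 0.216] pointing down, gripper open.
Joint ranges: [-144.48, 144.48], [-52.06, 99.96], [-74.48, 78.29], [-112.23, 115.85], [-86.99, 84.42], [-180, 180]. Speed limits (degrees/s): [127.2, 127.2, 159.86, 180, 180, 180].

### API

Orientations are given as a 3x3 rotation matrix whose columns are the frame's x, y, z axes.
In Python, from rig import ctrl gives the robot as it stands.
- The arm moves only by the tool play_rows, never from a script. Its argument "series" is text: rows parted by semicolons, each of 5 numbers parted by spaces: the shift along the tool's x, y, z in units of 30 mm (1.0 is 30 mm), then the turn about the tool's z in rad, then the closure, from -1 (fully open) to 1 (shut). In form: x y z spin grip; .... A call has 1 to 12 rows; each row is the pose to reach, as a shift and turn from the pose commanded when the call began, along the tool's axes at that moment; what a row does not reach only later rows make up. A row lasts 1/10 s, in which the tool goes at most 50 mm and 8.59 degrees, less where a joint would pass 70% of its speed; a pose out of reach is approached as far as the arm can. A call with a gripper value outside its range is refused whole. The fingers move at their own pace and stop on an object; "newtons" is the grip in N (left out, the last holds). Time passes only in rows, so rows that repeat a pose let the fingers close. It gives the time, the measured TCP pose, the force and the opening at its end, in the units of the state.
- ctrl.sense(): the state, without advancing time (a new reading comes with each control period).
- ctrl.capture(name): name is "side" or "top"; returns a dict with "color" (384x512x3 uint8, red, green, blue), "z_map" (384x512 float32, m along the optical axis (not along the pixel's ray), 0 where there is no reading), "mtx" (3x3 intrinsics, pixels), "k1" (the pictures are not rectified: a ray, as slopes to the right and down, at radius r is drawn at 1 + k1 r^2 times it, then the intrinsics apply), "rvec" (rotation vector, rad) and "tvec" (3), from world to camera coordinates, as OpenCV has them. Camera axes: x right, y down, z forward; pixel columns grow to the right and rows downward; lengths in m; the calibration is good to about 2 mm. A picture is of the moment at which its call begins.
- ctrl.close_job(): hands the job in, once; it reports no verdict.
The state is a dict: "time": time; "qpos": joint angles; "qvel": joint speeds; "effort": joint torques, N m; "eef_pos": TCP position; "orientation": TCP orientation; "force": force on the tool from outside, world axes, zero at the start; "moment": the same for the moment, N m; "width": finger opening in m.
Only numpy, scipy, OpenCV 4.12 (cv2) and the standard library are available. Lean on these libraries where they do the work, as an engineer would, in place of code of your own. Each camera call takes 0.05 s, during which the arm holds its last target.

## Working session

There is one attempt and no reset: what is moved stays moved. The work goes in short steps, Python scripts to look and compute and a tool call to move; the robot and the scene stay as the last step left them, time stands still between calls to the robot, and variables do not carry over. Pictures are saved under pics/ and viewed, and the job is handed in when it is done.

Besides the shell and the picture viewer there is one more tool, called as name(argument=value, ...), one argument or row to a line, values as JSON. play_rows: Moves the arm, as the interface text tells. Its arguments: {"type":"object","properties":{"series":{"type":"string"},"newtons":{"type":"number"}},"required":["series"]}

```bash
ls; mkdir -p pics
python3 - <<'E'
from rig import ctrl
import cv2,numpy as np
print(ctrl.sense())
for n in("top","side"):
    c=ctrl.capture(n); np.savez(n+"0.npz",**c)
    cv2.imwrite(f"pics/{n}0.png",c["color"][:,:,::-1]); print(n,c["mtx"],c["k1"],c["rvec"],c["tvec"])
E
```

```text
pics
{'time': 0.0, 'qpos': array([-7.68499125e+01,  1.66862636e+01, -8.83142562e+00,  6.45574792e+01,
       -1.62250686e-03,  8.20190470e+01]), 'qvel': array([-0.06207232,  0.01005246, -0.02044638,  0.01521322, -0.00380006,
        0.06676706]), 'effort': array([ 2.92957950e-03, -5.37141001e+01,  3.31374693e+01,  1.57434930e-02,
        2.51380943e-04, -1.86179426e-05]), 'eef_pos': array([ 0.18915055, -0.48922575,  0.21505419]), 'orientation': array([[ 9.32758385e-01,  3.60501995e-01, -3.26044561e-04],
       [ 3.60502109e-01, -9.32757532e-01,  1.27109175e-03],
       [ 1.54110592e-04, -1.30316124e-03, -9.99999139e-01]]), 'force': array([-0.42714665, -0.14844623, -0.03276523]), 'moment': array([-0.00370211, -0.00251602, -0.05097684]), 'width': 0.0853854094371249}
top [[384.40340894   0.         256.61485818]
 [  0.         384.40340894 191.53075096]
 [  0.           0.           1.        ]] -0.04599514366261016 [ 2.14645343 -2.16224203  0.15158417] [-0.01616405  0.47368221  0.69168026]
side [[456.9945303    0.         260.47929399]
 [  0.         456.9945303  185.89041974]
 [  0.           0.           1.        ]] -0.05553147167101427 [ 0.73188926 -2.58811078  1.15632651] [0.41325371 0.21680836 0.81529759]
```

View pics/top0.png

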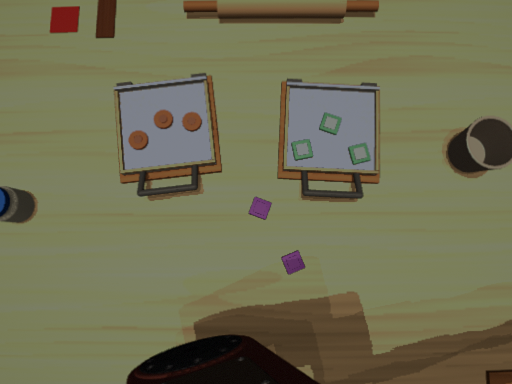

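View pics/side0.png

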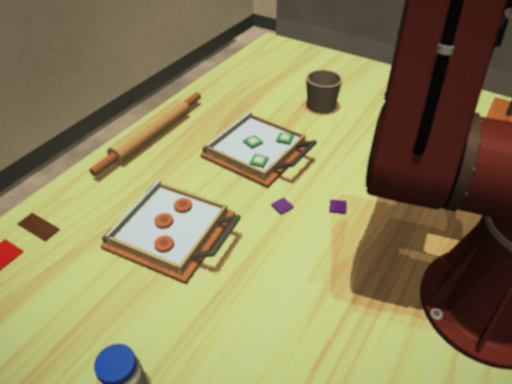

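The top view shows the green-tile tray at about (333,130). Its handle bar runs from about (304,194) to (361,195), and the fence is at row 85. The terracotta tray is at the left.

```bash
cat > h.py <<'E'
import numpy as np,cv2
def cam(c):
    R=cv2.Rodrigues(c["rvec"])[0];return R,c["tvec"].reshape(3)
def ray(c,uv):
    # model: distorted = s*(1+k1 r^2)
    uv=np.array(uv,float).reshape(-1,1,2)
    n=cv2.undistortPoints(uv,c["mtx"],np.array([float(c["k1"]),0,0,0])).reshape(-1,2)
    R,t=cam(c); d=np.c_[n,np.ones(len(n))]@R; return -R.T@t,d
def plane(c,uv,z):
    o,d=ray(c,uv); return o+d*((z-o[2])/d[:,2])[:,None]
def depthpt(c,uv):
    o,d=ray(c,uv); return np.array([o+dd*c["z_map"][int(round(v)),int(round(u))] for (u,v),dd in zip(uv,d)])
E
python3 - <<'E'
from h import *
c=np.load("top0.npz")
im=cv2.resize(c["color"][60:215,260:400,::-1],None,fx=5,fy=5,interpolation=cv2.INTER_NEAREST)
im=im[:600*1+175]; im=cv2.resize(im,(540,598)); cv2.imwrite("pics/crop0.png",im)
print(np.round(depthpt(c,[(310,194),(320,194),(332,194.),(345,195),(355,195),(332,130),(332,86),(300,88),(370,90),(332,179)]),4))
print(np.round(plane(c,[(304,193.5),(361,195)],.054),4))
g=c["color"].astype(int); 
m=((g.max(2)<75)).astype(np.uint8); m[:184]=0;m[205:]=0;m[:,:295]=0;m[:,370:]=0
# bar pixels by depth height
ys,xs=np.mgrid[184:206,296:370]; uv=np.c_[xs.ravel(),ys.ravel()].astype(float)
P=depthpt(c,uv); k=(P[:,2]>.045)&(P[:,2]<.075)
print(k.sum(), P[k].min(0),P[k].max(0),np.median(P[k],0))
for r in range(184,206): 
  print(r,''.join('#' if a else '.' for a in k.reshape(22,74)[r-184]), ''.join('#' if a else '.' for a in m[r,296:370]))
E
```

```text
[[ 0.4647 -0.1163  0.0587]
 [ 0.4647 -0.1346  0.0578]
 [ 0.4642 -0.1559  0.0606]
 [ 0.4621 -0.1793  0.0615]
 [ 0.4621 -0.1979  0.0603]
 [ 0.5923 -0.1661  0.0328]
 [ 0.6789 -0.168   0.0396]
 [ 0.6814 -0.1074  0.0241]
 [ 0.6724 -0.2435  0.0355]
 [ 0.5    -0.167   0.0113]]
[[ 0.4663 -0.106   0.054 ]
 [ 0.4628 -0.2106  0.054 ]]
478 [ 0.45728084 -0.21399079  0.04526949] [ 0.48492992 -0.10171681  0.06277066] [ 0.46632145 -0.15834285  0.05862804]
184 ......######.................................................###.......... ......######...............................................######.........
185 ......######................................................######........ ......######...............................................######.........
186 ......######................................................######........ ......######...............................................######.........
187 ......#######...............................................######........ ......######...............................................#######........
188 ......#######.......................
[... 2031 characters left out ...]
......... ..........................................................................
202 .......................................................................... ..........................................................................
203 .......................................................................... ..........................................................................
204 .......................................................................... ..........................................................................
205 .......................................................................... ..........................................................................
```

View pics/crop0.png

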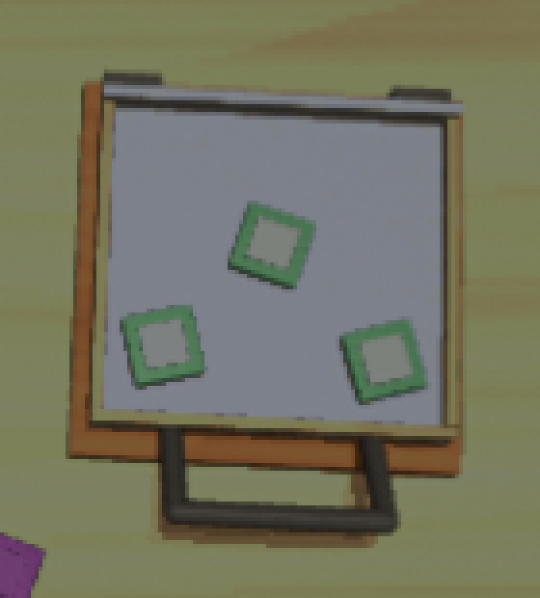

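Run:
```python
from h import *
c=np.load("top0.npz"); g=c["color"].astype(int)
m=(g.max(2)<75)
pts=[]
for u in range(312,354):
    v=np.where(m[188:200,u])[0]+188; pts.append((u,v.mean()))
P=plane(c,pts,.056); f=np.polyfit(P[:,1],P[:,0],1); print("bar yaw",np.degrees(np.arctan(-f[0])),"x at mid",np.polyval(f,-.158))
e=plane(c,[(302,193),(364,195)],.054);print("ends",e)
# side view bar
# tiles
hsv=cv2.cvtColor(c["color"],cv2.COLOR_RGB2HSV)
t=cv2.inRange(hsv,(45,70,60),(85,255,255)); t=cv2.morphologyEx(t,cv2.MORPH_CLOSE,np.ones((9,9)))
for k in cv2.findContours(t,cv2.RETR_EXTERNAL,2)[0]:
    if cv2.contourArea(k)>80: r=cv2.minAreaRect(k); print(r,plane(c,[r[0]],.032))
# fence/floor edges
fl=plane(c,[(285,83.),(380,87)],.04);d=fl[1]-fl[0];print(fl,"fence yaw",np.degrees(np.arctan2(d[0],-d[1])))
fl=plane(c,[(286.5,168),(376,172)],.034);d=fl[1]-fl[0];print(fl,"near wall yaw",np.degrees(np.arctan2(d[0],-d[1])))
s=np.load("side0.npz")
R,tt=cam(s); q=cv2.projectPoints(np.array([[.4645,-.158,.054],[.4663,-.106,.054],[.4628,-.2106,.054]]),s["rvec"],s["tvec"],s["mtx"],np.array([float(s["k1"]),0,0,0]))[0].reshape(-1,2);print(q)
im=s["color"][100:200,180:340,::-1].copy(); im=cv2.resize(im,None,fx=5,fy=5,interpolation=cv2.INTER_NEAREST)
for p in q: cv2.circle(im,tuple(int(a) for a in (p-[180,100])*5),4,(0,0,255),1)
cv2.imwrite("pics/sidecrop.png",im)
```

```text
bar yaw -3.0054039622015716 x at mid 0.4651541856821256
ends [[ 0.4672847  -0.10235709  0.054     ]
 [ 0.46278564 -0.21617034  0.054     ]]
((358.9411926269531, 153.26470947265625), (17.46256446838379, 18.190170288085938), 75.96376037597656) [[ 0.5462613  -0.21650458  0.032     ]]
((301.826904296875, 149.13461303710938), (17.846569061279297, 18.04268455505371), 78.69007110595703) [[ 0.55486403 -0.10683215  0.032     ]]
((329.9000244140625, 123.30000305175781), (17.708751678466797, 17.076295852661133), 18.434947967529297) [[ 0.60594703 -0.16263149  0.032     ]]
[[ 0.68503786 -0.07641406  0.04      ]
 [ 0.67680717 -0.26214878  0.04      ]] fence yaw -2.5373586030055457
[[ 0.51787542 -0.07659119  0.034     ]
 [ 0.50919031 -0.24702099  0.034     ]] near wall yaw -2.91727113387664
[[303.40756348 152.60814347]
 [292.03258325 164.41731745]
 [314.16416535 141.37634253]]
```

View pics/sidecrop.png

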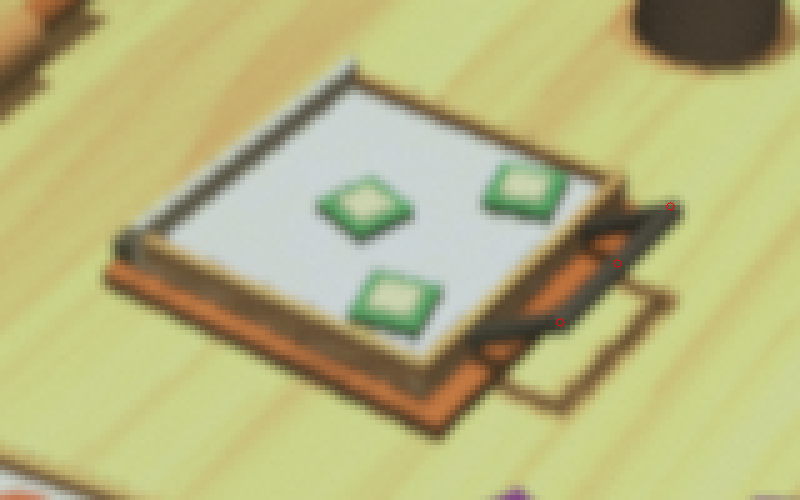

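The red marks, projected from the top-view measurement, sit on the bar in the side view too. That puts the handle at (0.465, -0.159) with a yaw of about -2.8°. I'll move above it with the jaws half closed.

play_rows(
  series="1.3 -0.7 0 -0.12 0; 2.6 -1.4 0 -0.24 0; 3.9 -2.15 0 -0.36 0; 5.2 -2.9 0 -0.48 0; 6.5 -3.6 0 -0.6 0; 7.8 -4.3 0 -0.72 0; 9.1 -5.05 0.5 -0.84 0; 10.4 -5.8 1 -0.96 0; 11.7 -6.5 1.5 -1.08 0; 12.56 -6.97 2 -1.154 0; 12.56 -6.97 2 -1.154 0; 12.56 -6.97 2 -1.154 0",
  newtons=25,
)

```text
time: 1.3
eef_pos: [0.465, -0.1583, 0.1551]
orientation: [[0.047, 0.999, -0.001], [0.999, -0.047, 0.0], [0.0, -0.001, -1.0]]
force: [0.2, 0.1, -0.3]
width: 0.043
```

Run:
```python
from rig import ctrl
from h import *
s=ctrl.sense();print(s["time"],s["eef_pos"],s["orientation"],s["width"],s["force"])
for n in("top","side"):
    c=ctrl.capture(n);cv2.imwrite(f"pics/{n}1.png",c["color"][:,:,::-1])
```

```text
1.3 [ 0.46502899 -0.1582507   0.15512673] [[ 4.71754186e-02  9.98885578e-01 -1.44315204e-03]
 [ 9.98886576e-01 -4.71749382e-02  3.65189485e-04]
 [ 2.96701901e-04 -1.45877316e-03 -9.99998892e-01]] 0.042957105302302 [ 0.19185233  0.13811758 -0.27147269]
```

View pics/side1.png

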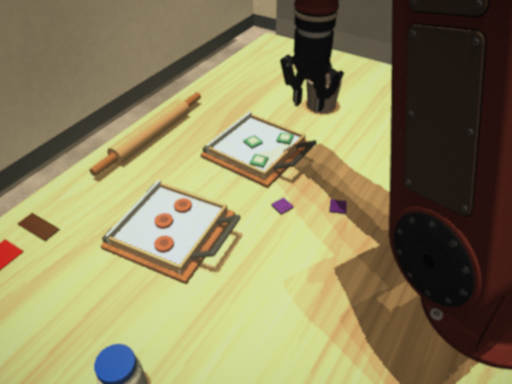

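The gripper is over the handle with a 43 mm opening. Next I'll go down and grip lightly.

play_rows(
  series="0 0 0.8 0 0; 0 0 1.6 0 0; 0 0 2.4 0 0; 0 0 3.0 0 0; 0 0 3.4 0 0; 0 0 3.4 0 0; 0 0 3.4 0 1; 0 0 3.4 0 1; 0 0 3.4 0 1; 0 0 3.4 0 1; 0 0 3.4 0 1",
  newtons=25,
)

```text
time: 2.5
eef_pos: [0.4655, -0.1589, 0.0539]
orientation: [[0.048, 0.999, 0.0], [0.999, -0.048, -0.0], [-0.0, 0.0, -1.0]]
force: [-0.7, 0.1, 0.5]
width: 0.0002
```

Run:
```python
from rig import ctrl
from h import *
s=ctrl.sense();print(s["time"],s["eef_pos"],s["width"],s["force"])
for n in("top","side"):
    c=ctrl.capture(n);cv2.imwrite(f"pics/{n}2.png",cv2.resize(c["color"][60:260,180:400,::-1],None,fx=3,fy=3)[:600])
r=np.hypot(.222,.04);a=np.arctan2(.04,.222)
for t in range(0,35,2):
    b=a+np.radians(t);print(t,round((.222-r*np.cos(b))/.03,2),round((.04-r*np.sin(b))/.03,2))
```

```text
2.5 [ 0.46552251 -0.15887937  0.05391227] 0.00015917922532399364 [-0.70403566  0.14151558  0.54150483]
0 0.0 0.0
2 0.05 -0.26
4 0.11 -0.51
6 0.18 -0.77
8 0.26 -1.02
10 0.34 -1.26
12 0.44 -1.51
14 0.54 -1.75
16 0.65 -1.99
18 0.77 -2.22
20 0.9 -2.45
22 1.04 -2.68
24 1.18 -2.89
26 1.33 -3.11
28 1.49 -3.32
30 1.66 -3.52
32 1.83 -3.72
34 2.01 -3.91
```

View pics/side2.png

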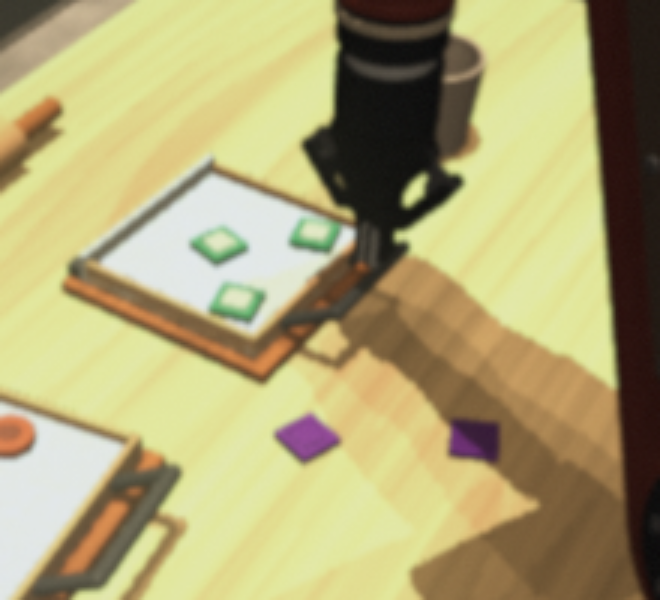

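The width reads 0, so the jaws closed without the bar between them. I'll look closer.

Run:
```python
from rig import ctrl
from h import *
ims=[]
for n,(u,v) in(("top",(332,190)),("side",(303,150))):
    c=ctrl.capture(n);np.savez(n+"3.npz",**c)
    im=cv2.resize(c["color"][v-40:v+40,u-40:u+40,::-1],None,fx=5,fy=5,interpolation=cv2.INTER_CUBIC)
    im=np.clip(im.astype(float)*2.2,0,255).astype(np.uint8)
    K=np.array([float(c["k1"]),0,0,0])
    tc=np.array([.4655,-.159,.054])
    q=cv2.projectPoints(np.array([tc,tc-[0,0,.017],[.465,-.159,.054]]),c["rvec"],c["tvec"],c["mtx"],K)[0].reshape(-1,2);print(n,q)
    for p,col in zip(q,((0,0,255),(255,0,0),(0,255,0))): cv2.circle(im,tuple(int(a) for a in (p-[u-40,v-40]+.5)*5),5,col,1)
    R,t=cam(c);print("cam",-R.T@t); ims.append(im)
cv2.imwrite("pics/z3.png",np.hstack(ims))
```

```text
top [[332.91988686 193.7512478 ]
 [331.08905422 194.91877766]
 [332.92922513 194.02242149]]
cam [ 0.3763856  -0.01508434  0.74910883]
side [[303.22256385 152.24303482]
 [302.71834263 157.99050689]
 [303.4142748  152.31321185]]
cam [0.11712053 0.61166481 0.70330904]
```

View pics/z3.png

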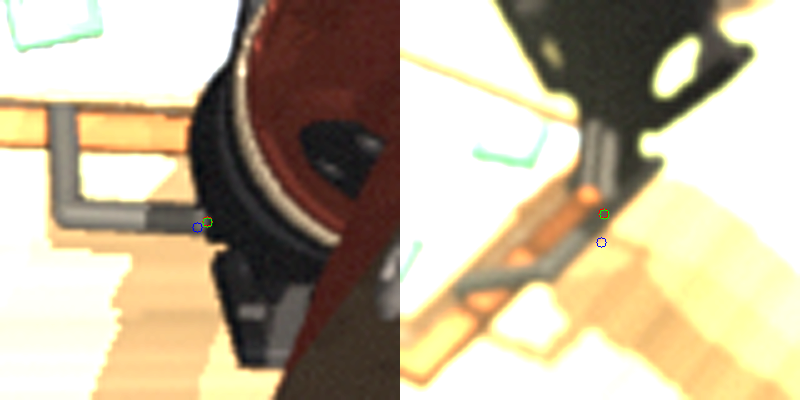

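Run:
```python
from h import *
c=np.load("side3.npz")
for v in range(128,160,2):
    uv=[(float(u),float(v)) for u in range(294,314,2)]
    P=depthpt(c,uv)*1000
    print(v,' '.join("%d,%d,%d"%tuple(p) for p in P))
```

```text
128 488,-149,118 486,-155,115 477,-146,124 474,-150,123 468,-148,127 469,-159,120 458,-147,131 452,-143,135 449,-148,133 450,-161,126
130 537,-249,36 554,-296,2 478,-148,118 472,-146,121 467,-147,122 463,-147,123 458,-147,125 453,-147,127 450,-152,125 447,-154,125
132 534,-244,33 527,-242,37 477,-148,113 472,-146,115 467,-147,116 462,-147,118 458,-148,120 452,-146,123 450,-151,121 442,-145,127
134 534,-244,27 528,-244,29 523,-245,31 475,-155,103 468,-150,109 462,-148,113 456,-144,118 452,-146,118 449,-151,116 442,-146,121
136 531,-239,25 526,-240,27 478,-151,99 472,-148,103 466,-146,107 462,-148,107 457,-148,109 454,-153,107 452,-158,105 442,-146,116
138 527,-232,25 522,-233,26 480,-155,90 472,-150,97 466,-147,101 461,-148,102 458,-151,101 454,-153,102 452,-159,99 501,-286,1
140 522,-222,27 518,-225,27 478,-152,88 470,-147,93 466,-149,94 461,-149,96 458,-153,95 453,-152,97 453,-162,91 467,-206,58
142 513,-205,35 509,-207,35 477,-152,82 471,-150,86 466,-149,89 460,-147,92 457,-152,90 453,-153,91 452,-161,87 463,-199,58
144 508,-196,36 507,-205,31 500,-202,36 469,-146,83 466,-150,82 46
[... 204 characters left out ...]
08,17 505,-213,14 501,-217,13 496,-217,15 459,-147,75 462,-166,62 459,-169,62 457,-178,57 482,-248,1
150 506,-194,20 506,-204,14 501,-206,14 498,-210,13 467,-156,61 464,-159,60 459,-158,63 457,-166,59 483,-239,0 478,-239,2
152 506,-195,14 502,-198,13 498,-201,13 468,-148,60 464,-149,61 460,-151,61 458,-157,58 483,-226,2 478,-228,3 474,-232,2
154 502,-188,13 499,-191,13 468,-138,61 465,-141,60 461,-144,60 458,-149,57 484,-218,1 479,-220,2 474,-221,3 471,-225,2
156 498,-180,15 468,-127,62 464,-130,62 462,-137,58 460,-142,56 484,-206,3 481,-212,0 474,-209,5 471,-215,2 467,-217,3
158 469,-120,60 464,-120,63 461,-125,61 460,-133,56 484,-197,3 481,-201,1 477,-204,1 473,-207,0 469,-210,0 464,-211,2
```

In the side depth, the shut fingertips end at z≈0.073 and the bar's top is at z≈0.060. The tips are therefore above the bar, about 35 mm higher than the reported pose implies. I'll reopen and measure again before going lower.

play_rows(
  series="0 0 0 0 0; 0 0 0 0 0; 0 0 0 0 0; 0 0 0 0 0",
)

```text
time: 3.1
eef_pos: [0.4653, -0.1588, 0.0536]
orientation: [[0.048, 0.999, -0.0], [0.999, -0.048, 0.0], [0.0, -0.0, -1.0]]
force: [0.5, -0.1, -0.3]
width: 0.0428
```

```bash
cat > look.py <<'E'
from rig import ctrl
from h import *
import sys
s=ctrl.sense();print(s["time"],s["eef_pos"],s["width"],s["force"],s["qpos"])
ims=[]
for n,(u,v) in(("top",(332,160)),("side",(290,130))):
    c=ctrl.capture(n);np.savez(n+sys.argv[1]+".npz",**c)
    im=cv2.resize(c["color"][v-70:v+70,u-66:u+66,::-1],None,fx=3,fy=3,interpolation=cv2.INTER_CUBIC)
    ims.append(np.clip(im.astype(float)*(2 if n=="top" else 1.3),0,255).astype(np.uint8))
cv2.imwrite(f"pics/look{sys.argv[1]}.png",np.hstack(ims))
E
python3 look.py 4
python3 - <<'E'
from h import *
c=np.load("side4.npz")
for v in range(128,160,2):
    uv=[(float(u),float(v)) for u in range(290,318,2)]
    P=depthpt(c,uv)*1000
    print(v,' '.join("%d,%d,%d"%tuple(p) for p in P))
E
```

```text
3.1 [ 0.46534826 -0.15881417  0.05360461] 0.04277021112901071 [ 0.45469978 -0.09607491 -0.25572833] [-2.73699340e+01  2.22229176e+01 -2.78279924e+01  3.99502046e+01
  5.88360659e-05  6.53796276e+01]
128 499,-151,113 492,-147,118 489,-151,117 488,-158,114 485,-163,112 548,-308,3 545,-314,0 541,-318,0 535,-319,1 530,-319,3 446,-142,138 441,-140,142 437,-142,142 435,-147,139
130 548,-249,32 496,-156,106 489,-152,111 488,-159,107 485,-164,105 544,-300,3 541,-306,0 536,-307,2 532,-313,0 527,-313,1 522,-315,2 444,-147,131 439,-147,133 435,-149,133
132 500,-154,100 493,-150,105 488,-150,107 487,-158,103 486,-167,97 520,-251,35 537,-298,0 533,-302,0 525,-298,5 521,-303,3 518,-308,1 443,-146,126 438,-146,129 434,-148,128
134 500,-153,95 492,-149,100 487,-149,103 486,-157,98 486,-168,91 517,-244,34 513,-247,33 509,-250,33 522,-293,2 519,-298,0 513,-298,2 442,-145,122 438,-146,123 432,-145,126
136 500,-155,89 493,-150,94 488,-151,95 485,-154,95 485,-166,88 517,-245,27 508,-237,35 505,-243,33 519,-286,1 515,-291,0 509,-290,2 442,-147,115 436,-144,120 117,611,703
138 498,-152,85 493,-151,88 486,-
[... 1135 characters left out ...]
75 439,-148,77 437,-155,73 469,-244,3
152 509,-178,23 507,-186,19 507,-196,13 502,-196,14 498,-201,13 469,-149,59 463,-148,62 460,-151,61 458,-158,57 483,-227,2 479,-230,2 475,-233,1 471,-236,1 465,-236,4
154 509,-178,17 506,-184,15 504,-190,11 499,-191,13 468,-137,61 465,-141,60 461,-144,59 459,-149,57 484,-217,2 480,-221,0 476,-224,1 473,-230,-1 466,-227,2 463,-232,1
156 507,-175,14 502,-176,15 499,-181,13 469,-129,61 467,-136,57 461,-133,61 459,-141,57 484,-207,2 480,-210,2 476,-214,0 472,-217,0 467,-217,2 462,-219,3 459,-223,2
158 503,-169,13 499,-171,14 470,-121,59 465,-122,61 461,-125,61 459,-131,57 485,-198,1 481,-202,1 476,-202,2 473,-207,1 469,-210,0 463,-210,2 459,-211,4 455,-216,2
```

View pics/look4.png

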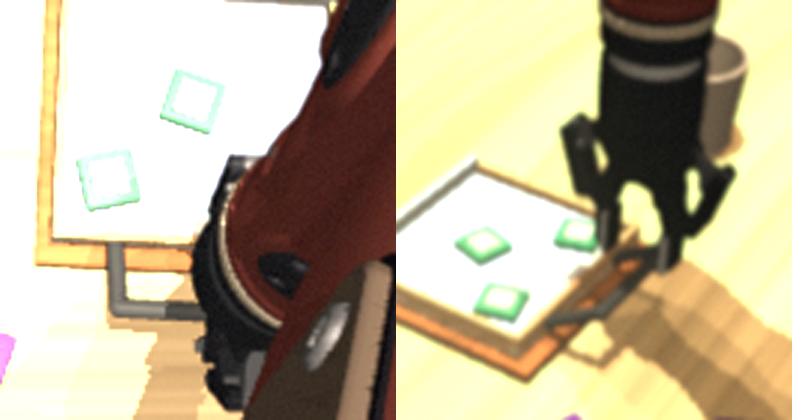

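The open fingers straddle the bar: they stand at x≈0.437 and 0.490, and the bar is at 0.464. Their tips are near z=0.074, so the reported z runs about 35 mm low compared with both pictures. I'll go by the pictures and descend in small steps, watching the force.

play_rows(
  series="0 0 0.2 0 0; 0 0 0.4 0 0; 0 0 0.6 0 0; 0 0 0.7 0 0; 0 0 0.7 0 0",
)

```text
time: 3.7
eef_pos: [0.4649, -0.1586, 0.0319]
orientation: [[0.048, 0.999, -0.001], [0.999, -0.048, 0.001], [0.001, -0.001, -1.0]]
force: [0.6, 0.4, -0.3]
width: 0.0425
```

```bash
python3 look.py 5
python3 - <<'E'
from h import *
c=np.load("side5.npz")
ys,xs=np.mgrid[120:175,280:325];uv=np.c_[xs.ravel(),ys.ravel()].astype(float);P=depthpt(c,uv)
for nm,a,b in(("far",.480,.497),("near",.425,.448)):
    k=(P[:,0]>a)&(P[:,0]<b)&(P[:,1]>-.17)&(P[:,1]<-.135)&(P[:,2]>.03); print(nm,np.sort(P[k,2])[:12].round(3), np.median(P[k],0))
E
```

```text
3.7 [ 0.46486969 -0.15857926  0.03192867] 0.04254750834179443 [ 0.6261565   0.3517091  -0.27736072] [-2.73714269e+01  2.39807786e+01 -2.91794288e+01  3.69098925e+01
  2.70671146e-04  6.53785969e+01]
far [0.052 0.052 0.052 0.053 0.054 0.055 0.055 0.057 0.057 0.057 0.057 0.058] [ 0.48757432 -0.15060534  0.09312639]
near [0.051 0.053 0.055 0.056 0.056 0.057 0.058 0.059 0.059 0.059 0.06  0.061] [ 0.43756904 -0.14813172  0.11147167]
```

View pics/look5.png

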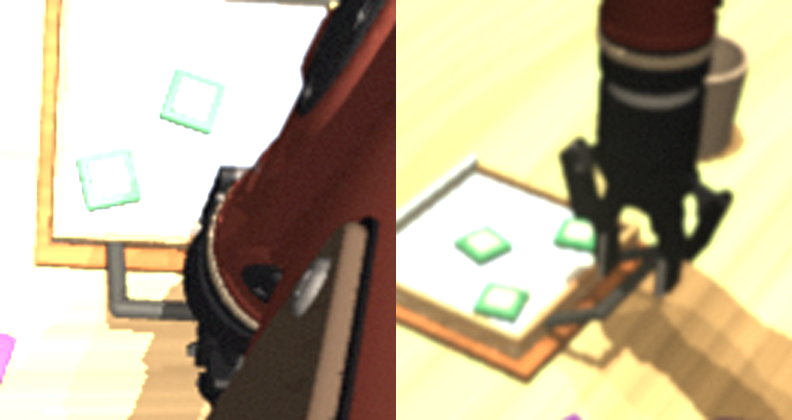

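The tips are now at z≈0.051, straddling the bar, and the force is about zero. I'll go down another 15 mm and close.

play_rows(
  series="0 0 0.2 0 0; 0 0 0.4 0 0; 0 0 0.5 0 0; 0 0 0.5 0 0; 0 0 0.5 0 1; 0 0 0.5 0 1; 0 0 0.5 0 1; 0 0 0.5 0 1; 0 0 0.5 0 1",
  newtons=25,
)

```text
time: 4.7
eef_pos: [0.4643, -0.1588, 0.0177]
orientation: [[0.048, 0.999, -0.002], [0.999, -0.048, -0.0], [-0.0, -0.002, -1.0]]
force: [-5.0, -0.3, 4.2]
width: 0.011
```

```bash
python3 look.py 6
```

```text
4.7 [ 0.4643205  -0.15879713  0.01770591] 0.011018188451014994 [-5.01694624 -0.33210321  4.19676926] [-2.73836023e+01  2.51721293e+01 -3.00391583e+01  3.48728102e+01
 -5.75552031e-02  6.53839123e+01]
```

View pics/look6.png

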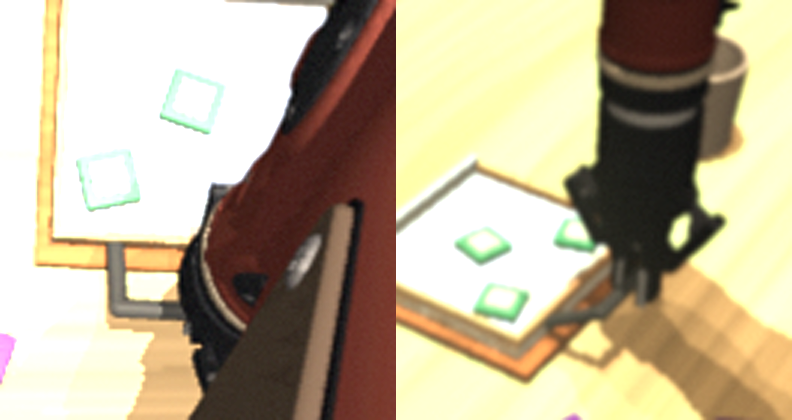

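The bar is held: the width reads 11 mm, and it shows between the pads in the side view. I'll raise it along the arc, 12° first.

play_rows(
  series="0 0.02 -0.13 0 1; 0 0.05 -0.26 0 1; 0 0.08 -0.39 0 1; 0 0.11 -0.51 0 1; 0 0.14 -0.64 0 1; 0 0.18 -0.77 0 1; 0 0.22 -0.9 0 1; 0 0.26 -1.02 0 1; 0 0.3 -1.14 0 1; 0 0.34 -1.26 0 1; 0 0.39 -1.39 0 1; 0 0.44 -1.51 0 1",
)

```text
time: 6.0
eef_pos: [0.4769, -0.1595, 0.0628]
orientation: [[0.048, 0.999, -0.003], [0.999, -0.048, -0.0], [-0.0, -0.003, -1.0]]
force: [-7.7, -2.6, -0.5]
width: 0.0112
```

```bash
python3 look.py 7
```

```text
6.0 [ 0.47690095 -0.15948435  0.06283866] 0.011162064521238062 [-7.65090289 -2.62296004 -0.47330914] [-26.75985567  22.65856911 -25.33299437  42.16672912  -0.09752089
  66.01762355]
```

View pics/look7.png

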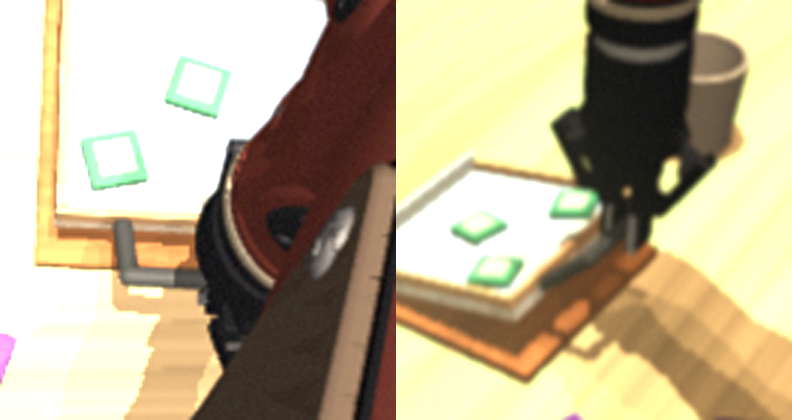

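The tray is lifting and the grip holds. I'll go on to 30°.

play_rows(
  series="0 0.07 -0.18 0 1; 0 0.155 -0.36 0 1; 0 0.24 -0.54 0 1; 0 0.33 -0.71 0 1; 0 0.43 -0.88 0 1; 0 0.53 -1.06 0 1; 0 0.635 -1.22 0 1; 0 0.74 -1.38 0 1; 0 0.85 -1.55 0 1; 0 0.97 -1.71 0 1; 0 1.09 -1.86 0 1; 0 1.22 -2.01 0 1",
)

```text
time: 7.3
eef_pos: [0.5116, -0.1614, 0.1233]
orientation: [[0.049, 0.999, -0.007], [0.999, -0.049, -0.001], [-0.001, -0.007, -1.0]]
force: [-18.5, -4.1, 8.9]
width: 0.0112
```

play_rows(
  series="0 0 0 0 1; 0 0 0 0 1; 0 0 0 0 1; 0 0 0 0 1; 0 0 0 0 1; 0 0 0 0 1; 0 0 0 0 1; 0 0 0 0 1; 0 0 0 0 1; 0 0 0 0 1; 0 0 0 0 1; 0 0 0 0 1",
)

```text
time: 8.5
eef_pos: [0.5117, -0.1614, 0.1235]
orientation: [[0.049, 0.999, -0.006], [0.999, -0.049, -0.001], [-0.001, -0.006, -1.0]]
force: [-17.0, -3.3, 10.4]
width: 0.0109
```

```bash
python3 look.py 8
```

```text
8.5 [ 0.51169739 -0.16144282  0.1234572 ] 0.010887145140017268 [-16.96800037  -3.30585325  10.36142581] [-25.19364765  22.12455757 -15.44196409  52.72334823  -0.19677093
  67.61118228]
```

View pics/look8.png

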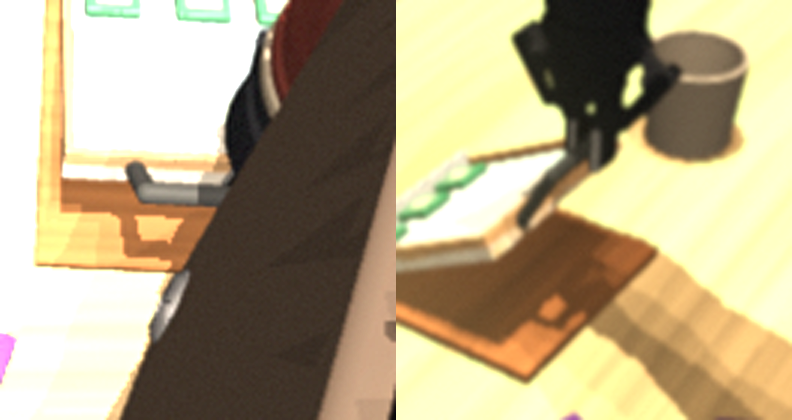

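Run:
```python
from h import *
a=np.load("top8.npz")["color"][70:150,265:400,::-1];b=np.load("side8.npz")["color"][100:200,180:315,::-1]
f=lambda i,k:cv2.resize(np.clip(i*float(k),0,255).astype(np.uint8),None,fx=5,fy=5,interpolation=cv2.INTER_CUBIC)
im=np.vstack([f(a,1.5)[:300],f(b,1)[:300]]);cv2.imwrite("pics/t8.png",im)
```

```text
(no output)
```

View pics/t8.png

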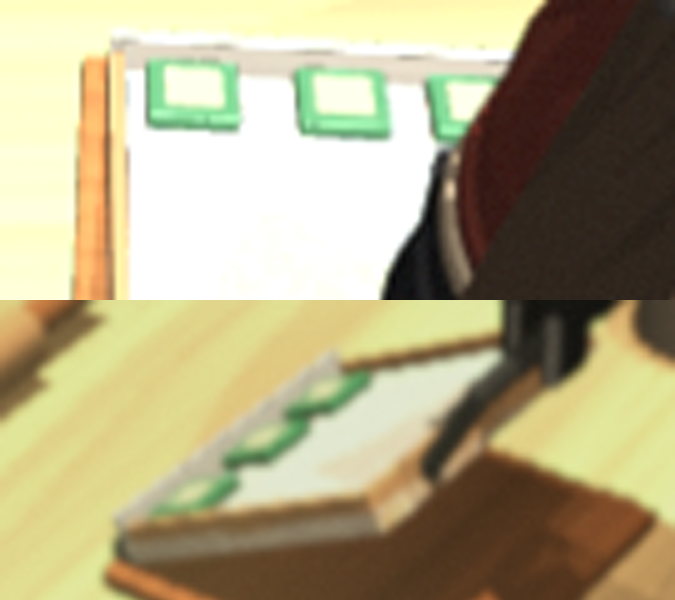

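All three tiles are up against the fence and square: in the crop they show at (195,95), (345,100) and (460,105). I'll lower the tray back along the arc.

play_rows(
  series="0 -0.105 0.125 0 1; 0 -0.21 0.255 0 1; 0 -0.31 0.385 0 1; 0 -0.405 0.515 0 1; 0 -0.495 0.65 0 1; 0 -0.58 0.79 0 1; 0 -0.67 0.925 0 1; 0 -0.76 1.07 0 1; 0 -0.84 1.21 0 1; 0 -0.92 1.36 0 1; 0 -0.995 1.5 0 1; 0 -1.065 1.65 0 1",
)

```text
time: 9.8
eef_pos: [0.4814, -0.1597, 0.0738]
orientation: [[0.048, 0.999, -0.003], [0.999, -0.048, -0.0], [-0.001, -0.003, -1.0]]
force: [-9.1, -2.1, 3.5]
width: 0.0107
```

play_rows(
  series="0 -0.065 0.15 0 1; 0 -0.13 0.3 0 1; 0 -0.19 0.455 0 1; 0 -0.25 0.61 0 1; 0 -0.3 0.76 0 1; 0 -0.355 0.92 0 1; 0 -0.4 1.07 0 1; 0 -0.45 1.23 0 1; 0 -0.495 1.4 0 1; 0 -0.53 1.56 0 1; 0 -0.565 1.72 0 1; 0 -0.595 1.86 0 1",
)

```text
time: 11.0
eef_pos: [0.4643, -0.1588, 0.0178]
orientation: [[0.048, 0.999, -0.002], [0.999, -0.048, -0.0], [-0.0, -0.002, -1.0]]
force: [-7.3, -1.4, 18.3]
width: 0.0109
```

play_rows(
  series="0 0 0 0 1; 0 0 0 0 1; 0 0 0 0 1; 0 0 0 0 1",
)

```text
time: 11.4
eef_pos: [0.4643, -0.1588, 0.0178]
orientation: [[0.048, 0.999, -0.002], [0.999, -0.048, -0.0], [-0.0, -0.002, -1.0]]
force: [-5.9, -1.9, -2.1]
width: 0.0111
```

```bash
python3 look.py 9
```

```text
11.4 [ 0.46429078 -0.1587635   0.01784752] 0.011075967018004272 [-5.938773   -1.88583734 -2.05930117] [-2.73834381e+01  2.51688565e+01 -3.00149790e+01  3.49190393e+01
 -5.50582741e-02  6.53849263e+01]
```

View pics/look9.png

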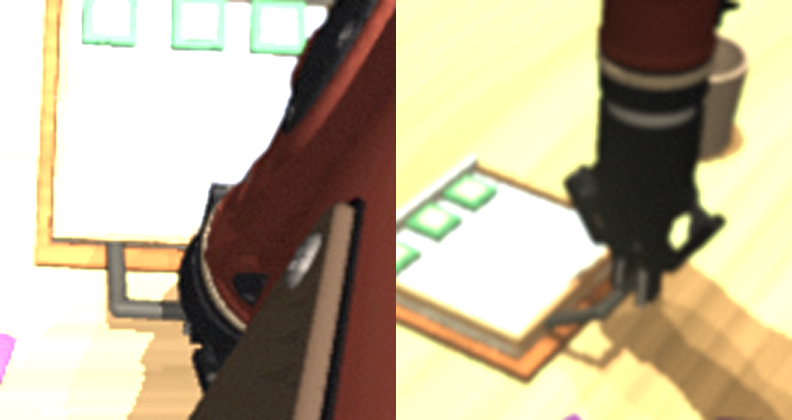

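The tray is level again. I'll open the jaws to half and then rise straight up.

play_rows(
  series="0 0 0 0 0; 0 0 0 0 0; 0 0 0 0 0; 0 0 0 0 0; 0 0 0 0 0; 0 0 -0.3 0 0; 0 0 -0.8 0 0; 0 0 -1.5 0 0; 0 0 -2.3 0 0; 0 0 -3.1 0 0; 0 0 -3.9 0 0; 0 0 -4.5 0 0",
)

```text
time: 12.7
eef_pos: [0.4658, -0.159, 0.1551]
orientation: [[0.048, 0.999, 0.002], [0.999, -0.048, -0.001], [-0.001, 0.002, -1.0]]
force: [0.5, -0.9, 0.6]
width: 0.0426
```

play_rows(
  series="-1 -1 0 0 0; -2 -2 0 0 0; -3 -3 0 0 0; -4 -3.5 0 0 0; -5 -3.5 0 0 0; -6 -3.5 0 0 0; -7 -3.5 0 0 0; -7 -3.5 0 0 0; -7 -3.5 0 0 0",
)

```text
time: 13.6
eef_pos: [0.3501, -0.3635, 0.1531]
orientation: [[0.049, 0.999, -0.0], [0.999, -0.049, 0.0], [0.0, -0.0, -1.0]]
force: [0.6, 0.2, 0.3]
width: 0.0431
```

```bash
python3 look.py a
python3 - <<'E'
from h import *
c=np.load("topa.npz")
hsv=cv2.cvtColor(c["color"],cv2.COLOR_RGB2HSV)
t=cv2.inRange(hsv,(45,70,60),(85,255,255)); t=cv2.morphologyEx(t,cv2.MORPH_CLOSE,np.ones((9,9)))
y=np.radians(-2.8);X=np.array([np.cos(y),np.sin(y)])
for k in cv2.findContours(t,cv2.RETR_EXTERNAL,2)[0]:
    if cv2.contourArea(k)>80:
        w=plane(c,k.reshape(-1,2).astype(float),.032)[:,:2].astype(np.float32); r=cv2.minAreaRect(w*1000); print(np.round(r[0]),np.round(r[1]),r[2],"along x:",(np.array(r[0])/1000-[.465,-.159])@X)
cv2.imwrite("pics/topa.png",c["color"][:,:,::-1])
print(depthpt(c,[(320,195),(345,196),(332,130),(320,160),(350,110)])[:,2])
E
```

```text
13.6 [ 0.35010637 -0.36354789  0.15312809] 0.04305854202046953 [0.58755143 0.15478994 0.29795613] [-5.43916129e+01  1.71001629e+01 -1.80353476e+01  5.48887724e+01
  1.16509170e-02  3.84184732e+01]
[ 656. -221.] [34. 36.] 87.37445068359375 along x: 0.19413655799105659
[ 659. -168.] [34. 37.] 88.0062255859375 along x: 0.19456585480521582
[ 663. -111.] [33. 36.] 88.684326171875 along x: 0.19505176725125203
[0.05712425 0.06004517 0.02503227 0.02552794 0.02273007]
```

View pics/topa.png

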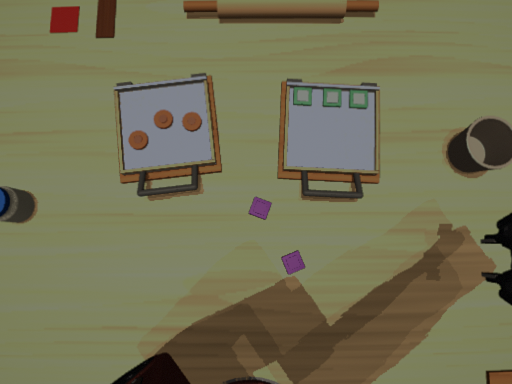

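View pics/looka.png

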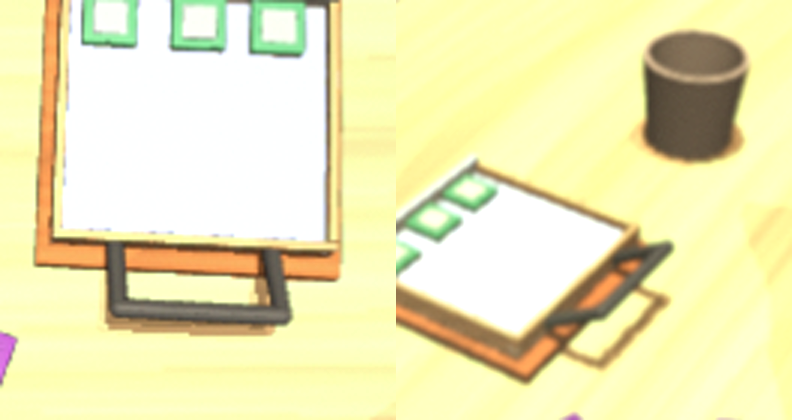

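The tiles are at +194 to +195 mm along the handle's x, where +194 is expected. They are square to the fence to within about 1.5°, the tray is level and the arm is clear, so I'll hand in.

```bash
python3 -c "
from rig import ctrl
print(ctrl.close_job())"
```

```text
the job is handed in; nothing more can be done
None
```

The job is handed in at about 13.7 s. I gripped the green tray's handle, tipped the tray to about 30° and held it for 1.2 s. I then lowered it to level, let go and moved the arm clear.

**Last checks:**
- **Tiles:** the top view puts their centres at +194.1, +194.6 and +195.1 mm along the handle's x, against +194 mm expected. Their sides are parallel to the fence to within about 1.5°, which is as fine as the picture can show.
- **Tray:** the bar's top is at z≈0.06 m and the floor at about 0.024 m, the same as before the lift.
- **Other things:** the terracotta tray and the purple tiles are where they were.

**What failed or disagreed:**
- **First grasp missed:** the jaws shut above the bar without touching it. The pictures showed the fingertips about 35 mm higher than the reported TCP height and the stated finger length imply. I went by the pictures, and the second grasp held, with a width of 11 mm against the 12 mm bar.
- **Forces:** the highest wrist force I read was about 20 N, a short 18 N push upward as the tray landed and a sideways 17–18 N at full tilt. That is well under the 120 N limit.

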